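Hold the rubber mould on the wax injector's nozzle

ROBOT

A 6-joint arm with a two-finger parallel gripper is mounted at the origin on the work surface. World frame = base frame: x ahead of the robot, y to its left, z up, the work surface at z = 0. Lengths are in m, angles in rad, forces in N, time in s.
With the tool pointing down it reaches from about 0.3 to 0.775 m from the base axis. Payload 14.6 kg.
Tool frame: the origin (TCP) lies midway between the tips of the shut fingers; the grasp point (between the pads) lies 19 mm behind it (tcp_to_grasp is the distance from the TCP to the grasp point, in m); z points along the fingers, y is the line along which they close (so a half turn about z gives the same grasp; the last joint's range is limited). The gripper opens to 94 mm and grips with 3 to 60 N. Pads are 16 mm wide; open, the fingers measure 119 mm over their backs; the gripper's body (75 mm by 177 mm) begins 78 mm behind the grasp point.
Start: joints at [1.191, 0.3, 1.521, -0, 1.321, -0.067], TCP at [0.169, 0.523, 0.205] pointing down, gripper open.
Joint ranges: [-3.03, 3.03], [-0.79, 2.21], [0.23, 2.52], [-1.04, 4.18], [0, 3.07], [-2.55, 2.55]. Speed limits (rad/s): [2.22, 2.22, 2.57, 3.14, 3.14, 3.14].

INTERFACE

Orientations are given as [roll, pitch, yaw] about the fixed x, y, z axes, in that order (R = Rz(yaw) Ry(pitch) Rx(roll)).
In Python, from station import * gives the robot as it stands.
- The arm moves only by the tool send_rows, never from a script. Its argument "motion" is a list of rows, each a list of 3 entries, a list of its own where there are three numbers: the shift along the tool's x, y, z in units of 0.03 m (1.0 is 0.03 m), then the turn, a rotation vector about the tool's x, y, z in units of 0.12 rad (1.0 is 0.12 rad), then the opening, from -1 (shut) to 1 (fully open). In form: [[[x, y, z], [rx, ry, rz], grip], ...]. A call has 1 to 12 rows; each row shifts and turns the commanded pose from where the row before left it, along the tool's axes as they then stand; what a row does not reach is not made up. A row lasts 1/10 s, in which the tool goes at most 50 mm and 8.59 degrees, less where a joint would pass 70% of its speed; a pose out of reach is approached as far as the arm can. A call with a number of a shift or a turn outside -1 to 1 is refused whole. A call with a gripper value outside its range is refused whole. The fingers move at their own pace and stop on an object; "squeeze" is the grip in N (left out, the last holds). Time passes only in rows, so rows that do not move let the fingers close. It gives the time, the measured TCP pose, the force, the opening and the grip force at its end, in the units of the state.
- get_obs(): the state, without advancing time (a new reading comes with each control period).
- camera(name): name is "scene" or "top"; returns a dict with "pixels" (420x560x3 uint8, red, green, blue), "depth" (420x560 float32, m along the optical axis (not along the pixel's ray), 0 where there is no reading), "fx", "fy", "cx", "cy" (pixels), "dist" ([k1, k2, p1, p2, k3] as OpenCV has them; the pictures are not rectified), "rvec" (rotation vector, rad) and "tvec" (3), from world to camera coordinates, as OpenCV has them. Camera axes: x right, y down, z forward; pixel columns grow to the right and rows downward; lengths in m; the calibration is good to about 2 mm. A picture is of the moment at which its call begins.
- hand_in(): hands the job in; it is judged then, once.
The state is a dict: "time_s": time; "qpos": joint angles; "joint_vel": joint speeds; "tau": joint torques, N m; "ee_pos": TCP position; "eef_rot": TCP orientation; "force": force on the tool from outside, world axes, zero at the start; "moment": the same for the moment, N m; "grip_width": finger opening in m; "grip_force": force on a finger pad.
Only numpy, scipy, OpenCV 4.12 (cv2) and the standard library are available. Lean on these libraries where they do the work, as an engineer would, in place of code of your own. Each camera call takes 0.05 s, during which the arm holds its last target. There are 200 camera calls.

TASK

Pick up the pink rubber mould by its two aluminium plates, set it on edge between the guides of the wax injector's mould rest with its sprue hole towards the brass nozzle and still clear of it, then slide it forward until the nozzle seats in the sprue hole. Be my third hand while I nip up the thumbscrews: keep the plates squeezed in the gripper and press the mould straight onto the spring nozzle with a steady push of about 10 N (7 to 13 N is good, more than 20 N bruises the sprue); hold it so for a couple of seconds, and finish while still holding and pressing. Leave the other moulds and everything else on the bench where they stand.

Things in the scene. Friction and masses are not known exactly. Their poses are not given: they have to be found in the camera images.
- mould_pink: The mould to use: pink rubber between two aluminium plates, one rigid piece standing on edge, 75 mm long (x), 32 mm across the plates (y), 50 mm tall (z, up), about 0.18 kg. Origin: centre of its underside. +x points to the end with the sprue hole; a 6 mm black bar is painted across the top edge 8.5 mm from that end. Grip it from above, fingers closing along its y.
- sprue (a point): Seat at the bottom of the pink mould's sprue hole, which meets the nozzle: round hole 15 mm wide (chamfered mouth), 6 mm deep, in the middle of the +x end face; this point is 31.5 mm from the mould's centre along +x and 25 mm above its underside. Axes as the mould's.
- plate_left: Aluminium plate on the +y side of the pink mould, 75 x 4 x 50 mm, part of it; origin and axes the same as the mould's.
- plate_right: Aluminium plate on the -y side of the pink mould, 75 x 4 x 50 mm, part of it; origin and axes the same as the mould's.
- injector: Wax injector, fixed: blue housing 180 mm wide, aluminium lid (top 227 mm, knobs to 250, gauge to 357). Origin: on the bench below the tip of the resting nozzle. x points from the nozzle into the machine: the nozzle faces -x, the mould slides along +x onto it. At x = 19 mm the nozzle's nut (26 mm wide), 30 mm its block (50 mm wide, z 45 to 95), 50 mm the lid's edge, 60 mm the housing, all beyond.
- rest_entry (a point): Mould rest before the nozzle. Point on top of its plate (45 mm above the bench), midway between its guides, 60 mm short of the nozzle tip. Axes as the injector's. Plate from 60 mm behind this point to 70 mm ahead, guides parallel to x from -55 to +65 mm. A mould set with its origin here, axes parallel, is between the guides, its end face 22.5 mm and its sprue seat 28.5 mm short of the tip.
- guides (a point): Point midway between the tops of the two guides of the mould rest, 60 mm above the bench. Guides 37 mm apart inside (2.5 mm play each side of a mould), 10 mm upright, then lips flared outward to 16 mm above the plate, 52 mm wide over the lips. Two brass thumbscrews stick out of the -y guide at its mid height, to 42 mm from the middle. Axes as the injector's.
- nozzle_tip (a point): The brass nozzle's moving tip: 8 mm wide and rounded for its first 12 mm, then 16 mm wide. Origin at the very tip, on the nozzle axis, 70 mm above the bench (25 mm above the rest, level with the sprue hole). Axes as the injector's; it moves along +x when pressed.
- nozzle (a joint): How far the nozzle is pushed in, m: 0 at rest, stop at 0.009. Sprung: 4 N to start moving, then 1.2 N more per mm (7 N at 2.5 mm, 10 N at 5 mm, 13 N at 7.5 mm, 14.8 N at the stop, rigid beyond). When let go it pushes the mould back.
- mould_green: Another mould, green rubber between aluminium plates, same size and shape as the pink one, same origin and axes; loose, to be left alone.
- mould_grey: Another mould, dark grey rubber between aluminium plates, same size and shape as the pink one, same origin and axes; loose, to be left alone.
- release_bottle: White bottle with a blue cap, 44 mm wide, 140 mm tall, origin under its base; loose, to be left alone.
- talc_jar: Glass jar with a steel lid, 60 mm wide, 65 mm tall, origin under its base; loose, to be left alone.
- mould_brush: Brush, 170 mm long, lying flat, origin at the underside; loose, to be left alone.
- flask: Steel casting flask, an open tube 76 mm wide and 90 mm tall, origin under its centre; loose, to be left alone.
Not all that is in view belongs to the job. Leave any blue or red look-alike of the mould_pink alone.

How it is judged:
By the outcome, as a careful person would: the job done as asked, in the order asked, and still so for the second after the job is handed in, while the arm keeps its last pose, push and grip.
It also fails if it takes over 45 s, if anything falls off the work surface, if the arm or the gripper's body presses on something with over 40 N, if the wrist force passes 120 N, or if a joint passes its speed limit or range.

## Working session

There is one attempt and no reset: what is moved stays moved. The work goes in short steps, Python scripts to look and compute and a tool call to move; the robot and the scene stay as the last step left them, time stands still between calls to the robot, and variables do not carry over. Pictures are saved under pics/ and viewed, at most 10 in all, crops included, and the job is handed in when it is done.

Besides the shell and the picture viewer there is one more tool, called after ">>>" as a command line: name --argument value ..., lists and objects as JSON in quotes. send_rows: Moves the arm, as the interface text tells. Its arguments: {"type":"object","properties":{"motion":{"type":"array"},"squeeze":{"type":"number"}},"required":["motion"]}

```bash
mkdir -p pics; ls; python3 - <<'E'
from station import *
import cv2,numpy as np
for n in("scene","top"):
    c=camera(n); np.savez(f"pics/{n}0.npz",**c); cv2.imwrite(f"pics/{n}0.png",c["pixels"][...,::-1])
    R=cv2.Rodrigues(np.array(c["rvec"]))[0]; print(n,c["fx"],c["fy"],c["cx"],c["cy"],c["dist"],-R.T@np.array(c["tvec"]).ravel())
print(get_obs())
E
```

```text
pics
scene 509.0203741307548 509.0203741307548 282.0646099058412 201.49167539593032 [-0.19112316  0.          0.          0.          0.        ] [ 1.21172266 -0.9103429   0.8952155 ]
top 443.1689726294975 443.1689726294975 276.73967754777954 211.50886229923557 [-0.01086024  0.          0.          0.          0.        ] [ 0.45956785 -0.12203849  1.20924601]
{'time_s': 0.1, 'qpos': array([ 1.19137771e+00,  3.00421447e-01,  1.52147930e+00,  1.50543037e-05,
        1.32072248e+00, -6.66292985e-02]), 'joint_vel': array([-5.37455486e-05, -2.34616265e-03, -2.53200028e-03, -5.65564654e-04,
        6.05619193e-04,  2.12106678e-03]), 'tau': array([-1.04050087e-04, -5.32651305e+01, -3.53280938e+01,  7.08749495e-02,
        2.34290538e-02, -1.23341772e-05]), 'ee_pos': array([0.1691733 , 0.52309898, 0.20495663]), 'eef_rot': array([-3.14056535e+00, -8.31648861e-05,  2.82879956e+00]), 'force': array([ 0.84311803, -0.08578782,  0.03551662]), 'moment': array([ 0.01867199, -0.0040845 ,  0.04945748]), 'grip_force': 0.0, 'grip_width': 0.09389306695067134}
```

View pics/scene0.png

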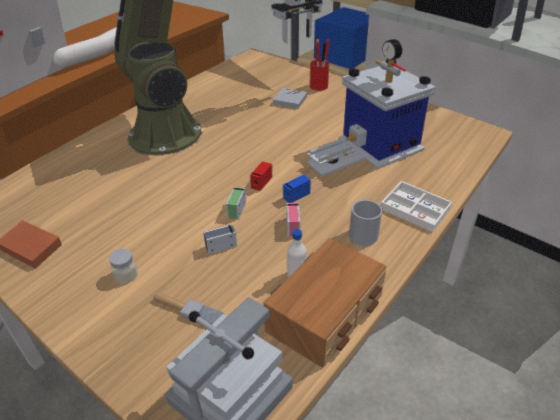

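View pics/top0.png

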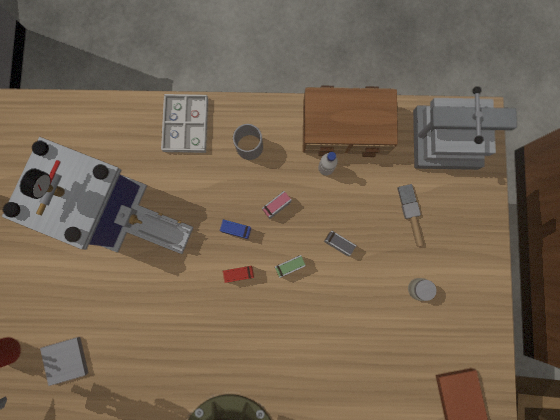

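The scene has several look-alikes (top view pixels): pink (278,205), blue (236,229), red (239,274), green (291,266) and grey (341,243). The one at (278,205) fits because it is the only one with pink rubber between aluminium plates. The injector rest is at about (160,230), with the nozzle at about (130,217). I'll confirm with an enlarged crop.

```bash
python3 - <<'E'
import cv2,numpy as np
t=cv2.imread("pics/top0.png");s=cv2.imread("pics/scene0.png")
f=lambda im,u,v,w,h,k:cv2.resize(im[v:v+h,u:u+w],None,fx=k,fy=k,interpolation=cv2.INTER_CUBIC)
a=f(t,255,185,50,37,8);b=f(s,270,195,50,37,8)
c=f(t,100,190,100,75,4);d=f(s,290,110,100,75,4)
cv2.imwrite("pics/crop1.png",np.vstack([np.hstack([a,b]),np.hstack([c[:296],d[:296]])]))
E
```

```text
(no output)
```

View pics/crop1.png

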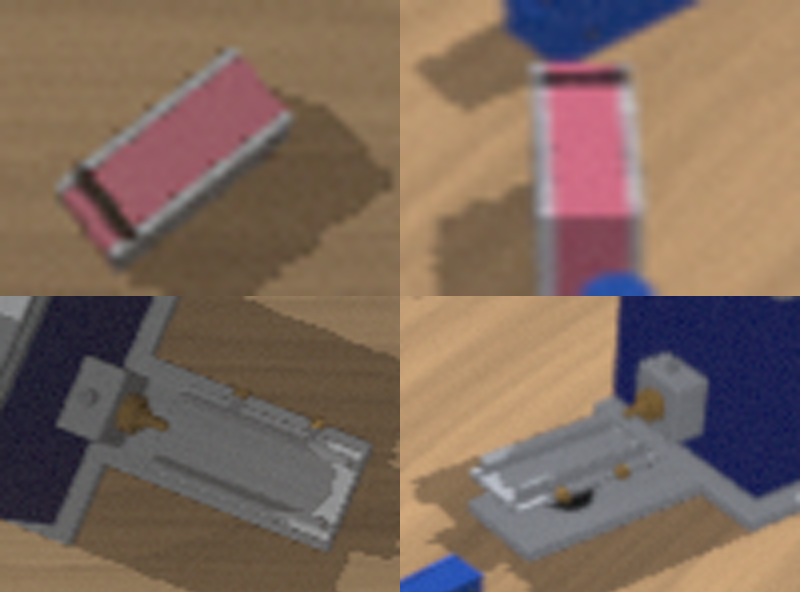

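The crop confirms that the mould at top (277,204) / scene (293,218) is pink rubber between bright plates. Its black bar is at the lower-left end in the top view, about (268,210), and that end is the sprue (+x) end. In the top view, the nozzle tip is at about (141,222) and the rest lies to its right, with thumbscrews at (161,214) and (179,222). Next I'll measure these.

```bash
cat > h.py <<'E'
import cv2,numpy as np
def load(n): return dict(np.load(f"pics/{n}.npz"))
def KD(c): return np.array([[c["fx"],0,c["cx"]],[0,c["fy"],c["cy"]],[0,0,1.]],float),np.array(c["dist"],float)
def rays(c,uv):
    K,D=KD(c); p=cv2.undistortPoints(np.array(uv,float).reshape(-1,1,2),K,D).reshape(-1,2)
    R=cv2.Rodrigues(np.array(c["rvec"],float))[0]; return -R.T@np.ravel(c["tvec"]),np.c_[p,np.ones(len(p))]@R
def onz(c,uv,z):
    o,d=rays(c,uv); return o+d*((z-o[2])/d[:,2])[:,None]
def tri(c1,u1,c2,u2):
    o1,d1=rays(c1,u1);o2,d2=rays(c2,u2);out=[]
    for a,b in zip(d1,d2):
        A=np.c_[a,-b];s=np.linalg.lstsq(A,o2-o1,rcond=None)[0];p,q=o1+a*s[0],o2+b*s[1];out.append([*(p+q)/2,np.linalg.norm(p-q)])
    return np.array(out)
def cloud(c):
    v,u=np.mgrid[:420,:560]; o,d=rays(c,np.c_[u.ravel(),v.ravel()]); return (o+d*c["depth"].ravel()[:,None]).reshape(420,560,3)
E
python3 - <<'E'
from h import *
np.set_printoptions(precision=4,suppress=True)
t,s=load("top0"),load("scene0")
P={k:cloud(c) for k,c in(("t",t),("s",s))}
# pink by depth + colour
for k,c in(("t",t),("s",s)):
    hsv=cv2.cvtColor(c["pixels"],cv2.COLOR_RGB2HSV); m=(cv2.inRange(hsv,(155,70,60),(178,255,255))>0)
    pink=P[k][m]; ok=(abs(pink[:,0]-.47)<.08)&(abs(pink[:,1]+.12)<.08)
    z=pink[ok][:,2]; print(k,"pink n",ok.sum(),"z pct",np.percentile(z,[5,25,50,75,95]), "table",np.median(P[k][240:250,400 if k=="t" else 150][...,2]))
    X=P[k].reshape(-1,3); near=(np.hypot(X[:,0]-.475,X[:,1]+.122)<.06)&(X[:,2]>.040)&(X[:,2]<.06)
    r=cv2.minAreaRect((X[near][:,:2]*1000).astype(np.float32)); print(k,"top rect mm",near.sum(),r,X[near].mean(0))
# corners by eye two views (back-left.. ) : sprue-end corners, back-end corners
tc=np.array([[58,188],[235,48],[292,115],[118,262]])/8+[255,185]
sc=np.array([[628-400,66],[638-400,213],[540-400,213],[530-400,66]])/8+[270,195]
print("tri A",tri(t,tc,s,sc));
# rest heights around
X=P["t"]; 
for u,v in((160,230),(170,236),(150,226),(161,214),(141,222),(133,218),(125,213)): print((u,v),X[v,u])
E
```

```text
t pink n 1 z pct [1.2092 1.2092 1.2092 1.2092 1.2092] table -0.0005004986325624072
t top rect mm 338 ((458.9983215332031, -149.35394287109375), (31.709434509277344, 73.9930648803711), 25.48986053466797) [ 0.4587 -0.1479  0.0494]
s pink n 11 z pct [0.0183 0.0209 0.0299 0.0487 0.0519] table 3.433918644363265e-05
s top rect mm 232 ((461.65484619140625, -149.26390075683594), (33.78082275390625, 78.88081359863281), 25.28042221069336) [ 0.4638 -0.1497  0.0482]
tri A [[ 0.6105 -0.0734  0.0451  0.0051]
 [ 0.6576 -0.1317  0.0472  0.0037]
 [ 0.6347 -0.1513  0.0491  0.0025]
 [ 0.5859 -0.0939  0.0465  0.0048]]
(160, 230) [0.5466 0.194  0.0429]
(170, 236) [0.531  0.1656 0.0473]
(150, 226) [0.5563 0.2196 0.0477]
(161, 214) [0.5881 0.1907 0.053 ]
(141, 222) [0.5643 0.2367 0.0709]
(133, 218) [0.5733 0.2548 0.0809]
(125, 213) [0.5841 0.2708 0.0962]
```

```bash
python3 - <<'E'
from h import *
np.set_printoptions(precision=4,suppress=True)
t,s=load("top0"),load("scene0")
P={k:cloud(c) for k,c in(("t",t),("s",s))}
for k in"ts":
    X=P[k].reshape(-1,3); near=(np.hypot(X[:,0]-.622,X[:,1]+.1125)<.055)&(X[:,2]>.040)&(X[:,2]<.06)
    q=X[near]; r=cv2.minAreaRect((q[:,:2]*1000).astype(np.float32)); print(k,"pink top",near.sum(),r,q.mean(0))
# pink rect from colour in top view: pink+black+plates -> line directions via pink mask
for k,c,w in(("t",t,(255,305,185,222)),("s",s,(270,320,195,222))):
    a=c["pixels"].astype(int); m=((a[...,0]-a[...,1])>45)&((a[...,2]-a[...,1])>5); mm=np.zeros_like(m); mm[w[2]:w[3],w[0]:w[1]]=m[w[2]:w[3],w[0]:w[1]]
    v,u=np.nonzero(mm); g=onz(c,np.c_[u,v],.05); print(k,len(u),cv2.minAreaRect((g[:,:2]*1000).astype(np.float32)))
# rest: axis est
for k in"ts":
    X=P[k].reshape(-1,3); d0=np.array([np.cos(np.radians(70)),np.sin(np.radians(70))])
    near=(np.hypot(X[:,0]-.546,X[:,1]-.185)<.11)
    for lo,hi in((.041,.049),(.056,.066)):
        q=X[near&(X[:,2]>lo)&(X[:,2]<hi)]; print(k,lo,len(q),cv2.minAreaRect((q[:,:2]*1000).astype(np.float32)),q.mean(0))
    q=X[(np.hypot(X[:,0]-.62,X[:,1]-.36)<.3)&(X[:,2]>.215)&(X[:,2]<.235)]; print(k,"lid",len(q),cv2.minAreaRect((q[:,:2]*1000).astype(np.float32)))
# brass
for k,c,w in(("t",t,(120,185,205,235)),("s",s,(330,365,120,170))):
    hsv=cv2.cvtColor(c["pixels"],cv2.COLOR_RGB2HSV); m=cv2.inRange(hsv,(8,110,60),(28,255,255)); mm=np.zeros_like(m); mm[w[2]:w[3],w[0]:w[1]]=m[w[2]:w[3],w[0]:w[1]]
    n,l,st,ce=cv2.connectedComponentsWithStats(mm)
    for i in range(1,n):
        if st[i,4]>=3: 
            v,u=np.nonzero(l==i); print(k,st[i],ce[i],"ext u",[(u.min(),v[u==u.min()].mean()),(u.max(),v[u==u.max()].mean())])
E
```

```text
t pink top 349 ((622.01171875, -111.58772277832031), (32.33623504638672, 74.93486022949219), 39.29927062988281) [ 0.6212 -0.1114  0.0487]
s pink top 271 ((624.5453491210938, -111.4501724243164), (32.046417236328125, 80.79508972167969), 38.9377555847168) [ 0.6271 -0.1146  0.0479]
t 212 ((621.7597045898438, -111.53494262695312), (22.15582847595215, 72.80506896972656), 39.23908996582031)
s 167 ((624.3788452148438, -112.78076171875), (23.631900787353516, 71.88203430175781), 39.27200698852539)
t 0.041 820 ((548.8617553710938, 195.679443359375), (154.3236541748047, 63.28162384033203), 69.34345245361328) [0.5437 0.1833 0.0447]
t 0.056 219 ((555.70849609375, 195.20045471191406), (147.79225158691406, 66.5651626586914), 69.35848236083984) [0.5443 0.1869 0.0591]
t lid 5798 ((615.6973876953125, 375.9754638671875), (203.77008056640625, 200.7800750732422), 69.5727767944336)
s 0.041 365 ((560.6489868164062, 199.00167846679688), (175.03160095214844, 69.13920593261719), 67.32222747802734) [0.5461 0.1812 0.0449]
s 0.056 143 ((554.4998168945312, 207.019287109375), (169.6299285888672, 56.473480224609375
[... 175 characters left out ...]
  6] [160.  213.5] ext u [(np.int64(159), np.float64(213.5)), (np.int64(161), np.float64(213.5))]
t [129 215  13   9  64] [133.9062 219.4844] ext u [(np.int64(129), np.float64(220.0)), (np.int64(141), np.float64(222.0))]
t [178 220   4   3  10] [179.2 221. ] ext u [(np.int64(178), np.float64(221.0)), (np.int64(181), np.float64(221.0))]
s [347 134   9   7  39] [351.641  136.7949] ext u [(np.int64(347), np.float64(139.0)), (np.int64(355), np.float64(137.0))]
s [345 153   2   2   4] [345.5 153.5] ext u [(np.int64(345), np.float64(153.5)), (np.int64(346), np.float64(153.5))]
s [330 158   2   4   7] [330.4286 159.7143] ext u [(np.int64(330), np.float64(159.5)), (np.int64(331), np.float64(160.0))]
```

```bash
python3 - <<'E'
from h import *
np.set_printoptions(precision=4,suppress=True,linewidth=150)
t,s=load("top0"),load("scene0")
# tip two-view (sub-pixel by eye from crop: tip end)
print("tip tri",tri(t,[[141.6,222.2]],s,[[346.6,139.2]]))
print("tip onz t",onz(t,[[141.6,222.2]],.07))
print("screws tri",tri(t,[[160,213.5],[179.2,221]],s,[[345.5,153.5],[330.4,159.7]]))
for yaw in(69.4,):
  a=np.array([np.cos(np.radians(yaw)),np.sin(np.radians(yaw))]);n=np.array([-a[1],a[0]])
  o=np.array([.5643,.2367])
  for k,c in(("t",t),("s",s)):
    X=cloud(c).reshape(-1,3);q=np.c_[(X[:,:2]-o)@a,(X[:,:2]-o)@n,X[:,2]]
    for lo,hi in((.0555,.066),):
      for A,B in((-.11,-.085),(-.085,-.06),(-.06,-.035),(-.035,-.01)):
        w=q[(q[:,0]>A)&(q[:,0]<B)&(abs(q[:,1])<.045)&(q[:,2]>lo)&(q[:,2]<hi)]
        print(k,A,"lip L",np.sort(w[w[:,1]>0][:,1])[[0,len(w[w[:,1]>0])//2,-1]] if (w[:,1]>0).any() else None,"lip R",np.sort(w[w[:,1]<0][:,1])[[0,len(w[w[:,1]<0])//2,-1]] if (w[:,1]<0).any() else None,len(w))
    w=q[(abs(q[:,1])<.06)&(q[:,2]>.042)&(q[:,2]<.048)&(q[:,0]>-.16)&(q[:,0]<0)]
    print(k,"plate a",np.percentile(w[:,0],[0,.5,99.5,100]),"n",[np.percentile(w[(w[:,0]<-.115)][:,1],[0,1,50,99,100]) ])
    w=q[(q[:,2]>.05)&(q[:,2]<.1)&(abs(q[:,1])<.04)&(q[:,0]>.032)&(q[:,0]<.048)&(q[:,2]>.09)];print(k,"block n",np.percentile(w[:,1],[1,50,99]),len(w),w[:,0].min())
    w=q[(q[:,2]>.215)&(q[:,2]<.235)&(q[:,0]>0.03)&(q[:,0]<.3)&(abs(q[:,1])<.2)];print(k,"lid",[np.percentile(w[:,i],[.5,50,99.5]) for i in(0,1)])
E
```

```text
tip tri [[0.5654 0.2369 0.069  0.0035]]
tip onz t [[0.5639 0.2354 0.07  ]]
screws tri [[0.5903 0.1948 0.0499 0.0014]
 [0.5711 0.1431 0.0482 0.0004]]
t -0.11 lip L [0.0198 0.0233 0.0264] lip R [-0.0389 -0.0225 -0.0186] 49
t -0.085 lip L [0.0194 0.0231 0.0265] lip R [-0.0379 -0.022  -0.0181] 48
t -0.06 lip L [0.0194 0.0237 0.0266] lip R [-0.0249 -0.022  -0.0185] 46
t -0.035 lip L [0.0194 0.0232 0.0267] lip R [-0.0398 -0.0224 -0.018 ] 45
t plate a [-0.121  -0.1205 -0.0013 -0.0004] n [array([-0.0302, -0.0294, -0.0002,  0.0299,  0.0304])]
t block n [-0.0229  0.0016  0.0252] 114 0.032468298542147264
t lid [array([0.0475, 0.1301, 0.2475]), array([-0.0984,  0.0016,  0.1001])]
s -0.11 lip L [0.0194 0.0226 0.0269] lip R [-0.0389 -0.0241 -0.0216] 24
s -0.085 lip L [0.0131 0.0204 0.0266] lip R [-0.0296 -0.0248 -0.0231] 27
s -0.06 lip L [0.016  0.0206 0.0261] lip R [-0.0292 -0.0256 -0.021 ] 26
s -0.035 lip L [0.0162 0.0215 0.027 ] lip R [-0.0264 -0.0238 -0.0218] 25
s plate a [-0.1226 -0.1221 -0.0007 -0.    ] n [array([-0.0303, -0.0295, -0.0068,  0.0271,  0.0276])]
s block n [-0.0282 -0.0026  0.0225] 52 0.03226099278825682
s lid [array([0.0467, 0.1299, 0.247 ]), array([-0.1023, -0.019 ,  0.097 ])]
```

>>> send_rows --motion '[[[0,0,-0.4],[0,0,0.954],0.3],[[0,0,-0.4],[0,0,0.954],0.3],[[0,0,-0.4],[0,0,0.954],0.3],[[0,0,-0.4],[0,0,0.954],0.3],[[0,0,-0.4],[0,0,0.954],0.3]]'

```text
time_s: 0.6
ee_pos: [0.1692, 0.5232, 0.2656]
eef_rot: [-3.141, 0.0, 2.252]
force: [-0.9, 1.5, 0.5]
grip_width: 0.0616
grip_force: 0.0
```

>>> send_rows --motion '[[[-0.978,-0.222,0],[0,0,0],0.3],[[-0.978,-0.222,0],[0,0,0],0.3],[[-0.978,-0.222,0],[0,0,0],0.3],[[-0.978,-0.222,0],[0,0,0],0.3],[[-0.978,-0.222,0],[0,0,0],0.3],[[-0.978,-0.222,0],[0,0,0],0.3],[[-0.978,-0.222,0],[0,0,0],0.3],[[-0.978,-0.222,0],[0,0,0],0.3],[[-0.978,-0.222,0],[0,0,0],0.3],[[-0.978,-0.222,0],[0,0,0],0.3],[[-0.978,-0.222,0],[0,0,0],0.3],[[-0.978,-0.222,0],[0,0,0],0.3]]'

```text
time_s: 1.8
ee_pos: [0.3305, 0.199, 0.2653]
eef_rot: [-3.141, -0.0, 2.256]
force: [0.8, -0.0, 0.2]
grip_width: 0.0612
grip_force: 0.0
```

>>> send_rows --motion '[[[-0.97,0.07,0],[0,0,0],0.3],[[-0.97,0.07,0],[0,0,0],0.3],[[-0.97,0.07,0],[0,0,0],0.3],[[-0.97,0.07,0],[0,0,0],0.3],[[-0.97,0.07,0],[0,0,0],0.3],[[-0.97,0.07,0],[0,0,0],0.3],[[-0.97,0.07,0],[0,0,0],0.3],[[-0.97,0.07,0],[0,0,0],0.3],[[-0.97,0.07,0],[0,0,0],0.3],[[-0.97,0.07,0],[0,0,0],0.3]]'

```text
time_s: 2.8
ee_pos: [0.5314, -0.0128, 0.2651]
eef_rot: [-3.141, -0.0, 2.256]
force: [0.5, 1.0, -0.1]
grip_width: 0.061
grip_force: 0.0
```

>>> send_rows --motion '[[[-0.898,0.056,0.6],[0,0,0],0.3],[[-0.898,0.056,0.6],[0,0,0],0.3],[[-0.898,0.056,0.6],[0,0,0],0.3],[[-0.898,0.056,0.6],[0,0,0],0.3],[[-0.898,0.056,0.6],[0,0,0],0.3],[[0,0,0.7],[0,0,0],0.3],[[0,0,0.7],[0,0,0],0.3],[[0,0,0.5],[0,0,0],0.3],[[0,0,0],[0,0,0],0.3]]'

```text
time_s: 3.7
ee_pos: [0.6216, -0.1104, 0.1162]
eef_rot: [-3.139, -0.003, 2.256]
force: [-0.2, 0.2, 0.8]
grip_width: 0.0611
grip_force: 0.0
```

```bash
python3 - <<'E'
from station import *
import cv2,numpy as np
im=[]
for n,(u,v) in(("scene",(240,130)),("top",(215,140))):
    c=camera(n); np.savez(f"pics/{n}1.npz",**c); im.append(cv2.resize(c["pixels"][v:v+110,u:u+110,::-1],(400,400),interpolation=cv2.INTER_CUBIC))
cv2.imwrite("pics/hover.png",np.hstack(im)); print(get_obs()["ee_pos"])
E
```

```text
[ 0.62279192 -0.11065128  0.11909026]
```

View pics/hover.png

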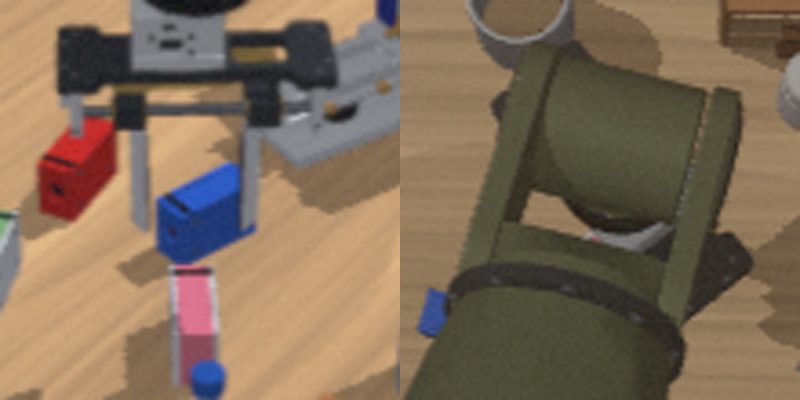

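The view shows the fingers straddling the pink mould: finger tips at scene-crop x 140 and 248, mould at 192. The gripper body is wide along the closing line and clear of its neighbours. I'll descend and grip.

>>> send_rows --motion '[[[0,0,0.6],[0,0,0],0.3],[[0,0,0.6],[0,0,0],0.3],[[0,0,0.6],[0,0,0],0.3],[[0,0,0.6],[0,0,0],0.3],[[0,0,0.6],[0,0,0],0.3],[[0,0,0.25],[0,0,0],0.3],[[0,0,0],[0,0,0],0.3],[[0,0,0],[0,0,0],0.3]]'

```text
time_s: 4.6
ee_pos: [0.6232, -0.1108, 0.0223]
eef_rot: [3.141, 0.001, 2.256]
force: [0.2, 0.7, 0.4]
grip_width: 0.0611
grip_force: 0.0
```

>>> send_rows --motion '[[[0,0,0],[0,0,0],-1],[[0,0,0],[0,0,0],-1],[[0,0,0],[0,0,0],-1],[[0,0,0],[0,0,0],-1],[[0,0,0],[0,0,0],-1],[[0,0,0],[0,0,0],-1],[[0,0,0],[0,0,0],-1],[[0,0,0],[0,0,0],-1]]' --squeeze 45

```text
time_s: 5.4
ee_pos: [0.6227, -0.1108, 0.0212]
eef_rot: [3.141, 0.0, 2.256]
force: [-1.7, -0.0, 4.3]
grip_width: 0.0318
grip_force: 45.0
```

>>> send_rows --motion '[[[0,0,-0.6],[0,0,0],-1],[[0,0,-0.8],[0,0,0],-1],[[0,0,-0.8],[0,0,0],-1],[[0,0,-0.8],[0,0,0.5],-1],[[0,0,-0.6],[0,0,0.95],-1],[[0,0,0],[0,0,0.95],-1],[[0,0,0],[0,0,0.95],-1],[[0,0,0],[0,0,0.95],-1],[[0,0,0],[0,0,0.95],-1],[[0,0,0],[0,0,0.95],-1],[[0,0,0],[0,0,0.95],-1],[[0,0,0],[0,0,0.95],-1]]'

```text
time_s: 6.6
ee_pos: [0.6223, -0.1106, 0.1283]
eef_rot: [-3.141, 0.0, 1.28]
force: [1.7, -0.1, -1.5]
grip_width: 0.0317
grip_force: 45.0
```

>>> send_rows --motion '[[[0.6,-0.45,0],[0,0,0.6],-1],[[0.8,-0.58,0],[0,0,0],-1],[[0.8,-0.58,0],[0,0,0],-1],[[0.8,-0.58,0],[0,0,0],-1],[[0.8,-0.58,0],[0,0,0],-1],[[0.8,-0.58,0],[0,0,0],-1],[[0.8,-0.58,0],[0,0,0],-1],[[0.8,-0.58,0],[0,0,0],-1],[[0.7,-0.5,0],[0,0,0],-1],[[0.5,-0.4,0],[0,0,0],-1],[[0.2,-0.2,0],[0,0,0],-1],[[0,0,0],[0,0,0],-1]]'

```text
time_s: 7.8
ee_pos: [0.543, 0.1618, 0.1286]
eef_rot: [-3.141, 0.0, 1.214]
force: [0.5, -0.4, -1.8]
grip_width: 0.0316
grip_force: 45.0
```

```bash
python3 - <<'E'
from station import *
import cv2,numpy as np
im=[]
for n,(u,v) in(("scene",(280,70)),("top",(95,160))):
    c=camera(n); np.savez(f"pics/{n}2.npz",**c); im.append(cv2.resize(c["pixels"][v:v+110,u:u+110,::-1],(400,400),interpolation=cv2.INTER_CUBIC))
cv2.imwrite("pics/over.png",np.hstack(im)); o=get_obs(); print(o["ee_pos"],o["eef_rot"],o["force"],o["grip_width"])
E
```

```text
[0.54358477 0.16066202 0.12881035] [-3.14152938e+00  2.69918463e-04  1.21215154e+00] [-0.23102846 -0.1681356  -2.309153  ] 0.03158947368269207
```

View pics/over.png

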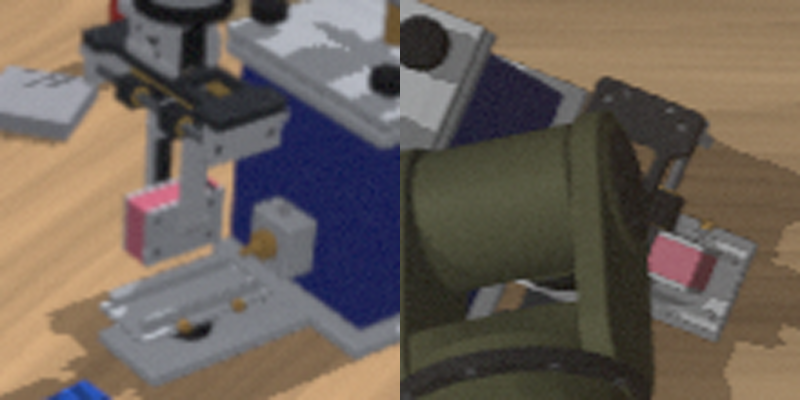

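The mould hangs upright over the rest, sprue end towards the nozzle: the mould is at scene-crop (170,220) and the nozzle at (262,243). In the top view its rear end shows at crop (680,260), between the guides. Next I'll measure its lateral offset against the guides in each camera.

```bash
python3 - <<'E'
from h import *
np.set_printoptions(precision=4,suppress=True)
a=np.array([np.cos(np.radians(69.4)),np.sin(np.radians(69.4))]);n=np.array([-a[1],a[0]]);o=np.array([.5643,.2367])
p=(np.array([.54358,.16066])-o); print("tcp a,n",p@a,p@n)
for k in("scene2","top2"):
    c=load(k);X=cloud(c).reshape(-1,3);q=np.c_[(X[:,:2]-o)@a,(X[:,:2]-o)@n,X[:,2]];px=c["pixels"].reshape(-1,3).astype(int)
    m=(abs(q[:,1])<.035)&(q[:,0]>-.13)&(q[:,0]<-.02)&(q[:,2]>.1)&(q[:,2]<.165)
    pk=m&(px[:,0]-px[:,1]>45); w=q[pk&(q[:,2]>.15)]; print(k,"pink top",len(w),[np.percentile(w[:,i],[1,50,99]) for i in range(3)])
    w=q[m&(q[:,2]>.15)&(q[:,0]<-.09)]; print("  all top rear",len(w),[np.percentile(w[:,i],[0,1,50,99,100]) for i in range(3)])
    w=q[m&(q[:,2]<.14)&(q[:,0]>-.11)&(q[:,1]<0)]; 
    for lo,hi in((-.11,-.095),(-.095,-.08),(-.065,-.05),(-.05,-.04)):
        v=w[(w[:,0]>lo)&(w[:,0]<hi)]; print("  face",lo,len(v),np.percentile(v[:,1],[25,50,75]) if len(v) else"")
    print("  pink rear a",np.percentile(q[pk&(q[:,2]<.145)][:,0],[10,50,90]) if (pk&(q[:,2]<.145)).any() else "")
    w=q[m&(q[:,2]>.1)]; print("  zmin", w[:,2].min())
E
```

```text
tcp a,n -0.07846812605253697 -0.007358885364181927
scene2 pink top 67 [array([-0.1162, -0.0989, -0.0429]), array([-0.0226, -0.0075,  0.0042]), array([0.1503, 0.1563, 0.1601])]
  all top rear 84 [array([-0.1177, -0.1167, -0.1043, -0.091 , -0.0902]), array([-0.0262, -0.0257, -0.009 ,  0.0161,  0.0177]), array([0.1501, 0.1502, 0.156 , 0.1607, 0.1609])]
  face -0.11 40 [-0.0229 -0.022  -0.0203]
  face -0.095 45 [-0.0246 -0.0229 -0.0211]
  face -0.065 35 [-0.0234 -0.0229 -0.0214]
  face -0.05 23 [-0.0227 -0.022  -0.0209]
  pink rear a [-0.1174 -0.1155 -0.1131]
  zmin 0.10384620203562334
top2 pink top 128 [array([-0.1159, -0.1005, -0.0854]), array([-0.0189, -0.0076,  0.0037]), array([0.1508, 0.1563, 0.1605])]
  all top rear 152 [array([-0.1166, -0.1163, -0.1033, -0.0909, -0.0901]), array([-0.023 , -0.0227, -0.0069,  0.0085,  0.0087]), array([0.1504, 0.1504, 0.1563, 0.1611, 0.1622])]
  face -0.11 0 
  face -0.095 4 [-0.0315 -0.0294 -0.0272]
  face -0.065 0 
  face -0.05 0 
  pink rear a 
  zmin 0.10941464259760991
```

>>> send_rows --motion '[[[0.1,-0.08,0.2],[0,0,0],-1],[[0.15,-0.1,0.4],[0,0,0],-1],[[0.1,-0.07,0.4],[0,0,0],-1],[[0,0,0.3],[0,0,0],-1],[[0,0,0.09],[0,0,0],-1],[[0,0,0],[0,0,0],-1],[[0,0,0],[0,0,0],-1]]'

```text
time_s: 8.6
ee_pos: [0.5403, 0.1738, 0.0875]
eef_rot: [3.141, -0.0, 1.212]
force: [0.3, -0.7, -0.6]
grip_width: 0.0317
grip_force: 45.0
```

```bash
python3 - <<'E'
from station import *
from h import *
np.set_printoptions(precision=4,suppress=True)
a=np.array([np.cos(np.radians(69.4)),np.sin(np.radians(69.4))]);n=np.array([-a[1],a[0]]);o=np.array([.5643,.2367])
ims=[]
for nm,(u,v) in(("scene",(295,85)),("top",(125,180))):
    c=camera(nm); np.savez(f"pics/{nm}3.npz",**c); X=cloud(c).reshape(-1,3);q=np.c_[(X[:,:2]-o)@a,(X[:,:2]-o)@n,X[:,2]];px=c["pixels"].reshape(-1,3).astype(int)
    ims.append(cv2.resize(c["pixels"][v:v+80,u:u+80,::-1],(400,400),interpolation=cv2.INTER_CUBIC))
    m=(abs(q[:,1])<.06)&(q[:,0]>-.14)&(q[:,0]<-.02)&(px[:,0]-px[:,1]>45)&(q[:,2]>.107)&(q[:,2]<.125);w=q[m];print(nm,"pink top",len(w),[np.percentile(w[:,i],[1,50,99]) for i in range(3)])
    w=q[(q[:,0]>-.115)&(q[:,0]<-.08)&(abs(q[:,1])<.05)&(q[:,2]>.0555)&(q[:,2]<.064)]; print(" lips L",np.percentile(w[w[:,1]>.016][:,1],[2,50,98]) if (w[:,1]>.016).any() else "","R",np.percentile(w[w[:,1]<-.016][:,1],[2,50,98]) if (w[:,1]<-.016).any() else "")
cv2.imwrite("pics/low.png",np.hstack(ims)); ob=get_obs(); print(ob["ee_pos"],ob["eef_rot"],ob["force"],(ob["ee_pos"][:2]-o)@a,(ob["ee_pos"][:2]-o)@n)
E
```

```text
scene pink top 69 [array([-0.1071, -0.0885, -0.0635]), array([-0.014 ,  0.    ,  0.0131]), array([0.1094, 0.1146, 0.1175])]
 lips L [0.0183 0.0221 0.0238] R [-0.0427 -0.0241 -0.0212]
top pink top 116 [array([-0.1058, -0.0902, -0.0753]), array([-0.0113, -0.0004,  0.011 ]), array([0.1103, 0.1149, 0.1204])]
 lips L [0.0193 0.0232 0.0264] R [-0.0384 -0.0225 -0.0186]
[0.5403 0.1738 0.0877] [ 3.1409 -0.0004  1.2123] [-0.0984  0.6835 -2.074 ] -0.0673499135958319 0.00028162027819150434
```

View pics/low.png

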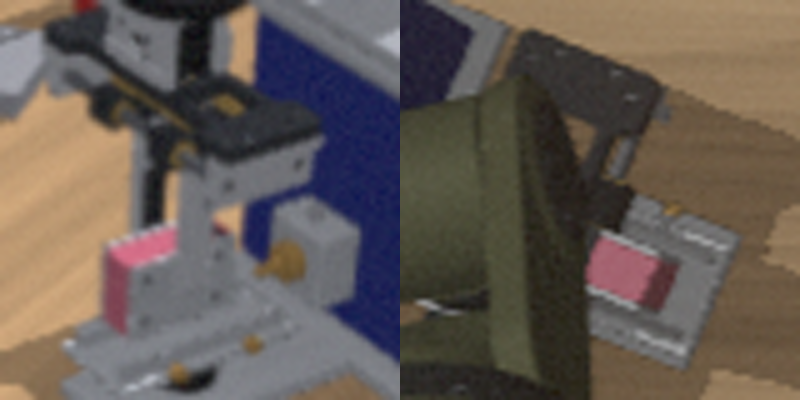

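The mould sits just above the lips, centred between the guides within about 1 mm (top crop: mould (630,270); guides on both sides at (680,225) and (645,335)), and clear of the nozzle. I'll lower it.

>>> send_rows --motion '[[[0,0,0.2],[0,0,0],-1],[[0,0,0.2],[0,0,0],-1],[[0,0,0.15],[0,0,0],-1],[[0,0,0.05],[0,0,0],-1],[[0,0,0],[0,0,0],-1],[[0,0,0],[0,0,0],-1]]'

```text
time_s: 9.3
ee_pos: [0.5402, 0.1738, 0.0693]
eef_rot: [3.141, -0.0, 1.212]
force: [0.2, 0.4, -1.7]
grip_width: 0.0317
grip_force: 45.0
```

>>> send_rows --motion '[[[0,0,0.04],[0,0,0],-1],[[0,0,0],[0,0,0],-1],[[0,0,0],[0,0,0],-1]]'

```text
time_s: 9.6
ee_pos: [0.5401, 0.1738, 0.0681]
eef_rot: [3.142, -0.0, 1.212]
force: [0.6, 0.0, -2.1]
grip_width: 0.0314
grip_force: 45.0
```

>>> send_rows --motion '[[[0,0,0.03],[0,0,0],-1],[[0,0,0],[0,0,0],-1],[[0,0,0],[0,0,0],-1]]'

```text
time_s: 9.9
ee_pos: [0.5401, 0.1738, 0.0671]
eef_rot: [-3.142, 0.0, 1.212]
force: [0.2, -0.1, -2.1]
grip_width: 0.0315
grip_force: 45.0
```

>>> send_rows --motion '[[[0,0,0.02],[0,0,0],-1],[[0,0,0],[0,0,0],-1],[[0,0,0],[0,0,0],-1]]'

```text
time_s: 10.2
ee_pos: [0.5401, 0.1738, 0.0665]
eef_rot: [3.142, 0.0, 1.212]
force: [0.6, -1.1, -1.5]
grip_width: 0.0317
grip_force: 45.0
```

>>> send_rows --motion '[[[0,0,0.02],[0,0,0],-1],[[0,0,0],[0,0,0],-1],[[0,0,0],[0,0,0],-1]]'

```text
time_s: 10.5
ee_pos: [0.5402, 0.1738, 0.0662]
eef_rot: [3.141, -0.0, 1.212]
force: [-0.1, -0.1, 1.9]
grip_width: 0.0319
grip_force: 45.0
```

>>> send_rows --motion '[[[0,0,0.01],[0,0,0],-1],[[0,0,0],[0,0,0],-1],[[0,0,0],[0,0,0],-1]]'

```text
time_s: 10.8
ee_pos: [0.5402, 0.1738, 0.0661]
eef_rot: [3.141, -0.0, 1.212]
force: [-2.8, -0.8, 6.7]
grip_width: 0.0319
grip_force: 45.0
```

>>> send_rows --motion '[[[0,0,-0.012],[0,0,0],-1],[[0.1,0,0],[0,0,0],-1],[[0.1,0,0],[0,0,0],-1],[[0.1,0,0],[0,0,0],-1],[[0.1,0,0],[0,0,0],-1],[[0.1,0,0],[0,0,0],-1]]'

```text
time_s: 11.4
ee_pos: [0.5455, 0.188, 0.0662]
eef_rot: [3.141, 0.0, 1.212]
force: [-1.6, -5.3, 5.6]
grip_width: 0.0316
grip_force: 45.0
```

>>> send_rows --motion '[[[0.1,0,0],[0,0,0],-1],[[0.1,0,0],[0,0,0],-1],[[0.1,0,0],[0,0,0],-1],[[0,0,0],[0,0,0],-1],[[0,0,0],[0,0,0],-1]]'

```text
time_s: 11.9
ee_pos: [0.5488, 0.1968, 0.0662]
eef_rot: [3.141, -0.001, 1.213]
force: [0.5, 2.0, 3.7]
grip_width: 0.0318
grip_force: 45.0
```

```bash
python3 - <<'E'
from station import *
from h import *
np.set_printoptions(precision=4,suppress=True)
a=np.array([np.cos(np.radians(69.4)),np.sin(np.radians(69.4))]);n=np.array([-a[1],a[0]]);o=np.array([.5643,.2367])
c=camera("scene"); cv2.imwrite("pics/slide.png",cv2.resize(c["pixels"][95:155,310:390,::-1],(800,600),interpolation=cv2.INTER_CUBIC))
ob=get_obs(); f=ob["force"]; print(ob["ee_pos"],ob["eef_rot"],f,f[:2]@a,f[:2]@n,ob["moment"],(ob["ee_pos"][:2]-o)@a,(ob["ee_pos"][:2]-o)@n)
E
```

```text
[0.5488 0.1968 0.0662] [ 3.141  -0.0011  1.2126] [1.9905 1.1622 3.5512] 1.788202787134153 -1.4543571617293982 [ 0.2655 -0.1541  0.0537] -0.04284723694121914 0.00046486855802633023
```

View pics/slide.png

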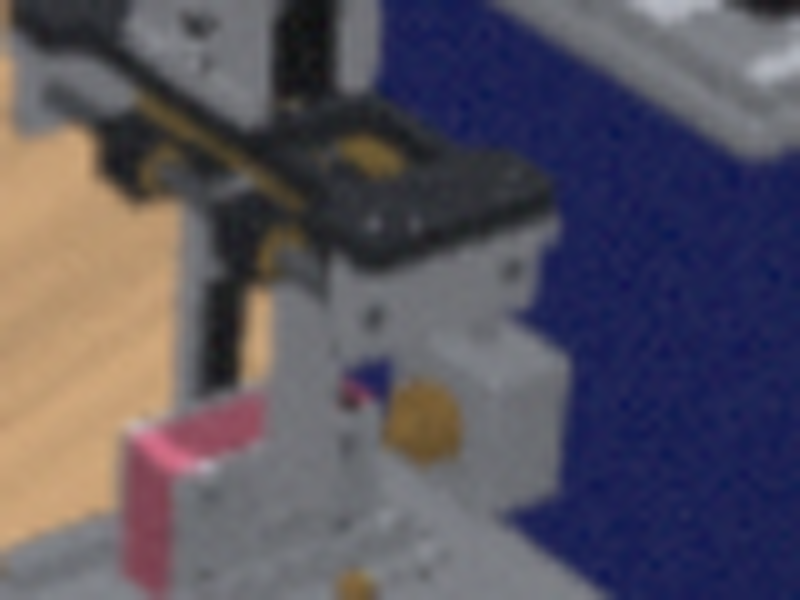

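The mould (rear at (150,500)) is between the guides and its front end is just short of the brass nozzle at (420,420). I'll ease forward until it touches.

>>> send_rows --motion '[[[0.05,0,-0.006],[0,0,0],-1],[[0.05,0,0],[0,0,0],-1],[[0.05,0,0],[0,0,0],-1],[[0.05,0,0],[0,0,0],-1],[[0,0,0],[0,0,0],-1],[[0,0,0],[0,0,0],-1]]'

```text
time_s: 12.55
ee_pos: [0.5506, 0.202, 0.0661]
eef_rot: [3.142, -0.0, 1.212]
force: [-0.7, -2.4, 3.7]
grip_width: 0.0316
grip_force: 45.0
```

>>> send_rows --motion '[[[0.05,0,0],[0,0,0],-1],[[0,0,0],[0,0,0],-1],[[0,0,0],[0,0,0],-1]]'

```text
time_s: 12.85
ee_pos: [0.5511, 0.2034, 0.0662]
eef_rot: [-3.142, -0.0, 1.212]
force: [0.2, -2.5, 4.5]
grip_width: 0.0319
grip_force: 45.0
```

>>> send_rows --motion '[[[0.04,0,0],[0,0,0],-1],[[0,0,0],[0,0,0],-1],[[0,0,0],[0,0,0],-1]]'

```text
time_s: 13.15
ee_pos: [0.5515, 0.2045, 0.0661]
eef_rot: [-3.142, -0.0, 1.212]
force: [-1.1, -2.1, 4.0]
grip_width: 0.0315
grip_force: 45.0
```

>>> send_rows --motion '[[[0.04,0,0],[0,0,0],-1],[[0,0,0],[0,0,0],-1],[[0,0,0],[0,0,0],-1]]'

```text
time_s: 13.45
ee_pos: [0.552, 0.2056, 0.0661]
eef_rot: [3.142, -0.0, 1.212]
force: [0.6, -1.8, 2.6]
grip_width: 0.0317
grip_force: 45.0
```

>>> send_rows --motion '[[[0.04,0,0],[0,0,0],-1],[[0,0,0],[0,0,0],-1],[[0,0,0],[0,0,0],-1]]'

```text
time_s: 13.75
ee_pos: [0.5524, 0.2068, 0.0662]
eef_rot: [3.142, -0.0, 1.212]
force: [-0.9, -1.8, 3.2]
grip_width: 0.0319
grip_force: 45.0
```

>>> send_rows --motion '[[[0.03,0,0],[0,0,0],-1],[[0,0,0],[0,0,0],-1],[[0,0,0],[0,0,0],-1]]'

```text
time_s: 14.05
ee_pos: [0.5527, 0.2076, 0.0662]
eef_rot: [-3.142, -0.0, 1.212]
force: [-0.9, -1.8, 2.6]
grip_width: 0.0318
grip_force: 45.0
```

>>> send_rows --motion '[[[0.03,0,0],[0,0,0],-1],[[0,0,0],[0,0,0],-1],[[0,0,0],[0,0,0],-1]]'

```text
time_s: 14.35
ee_pos: [0.5528, 0.2079, 0.0662]
eef_rot: [-3.141, 0.001, 1.212]
force: [-2.4, -6.6, 4.9]
grip_width: 0.0317
grip_force: 45.0
```

>>> send_rows --motion '[[[0.03,0,0],[0,0,0],-1],[[0,0,0],[0,0,0],-1],[[0,0,0],[0,0,0],-1]]'

```text
time_s: 14.65
ee_pos: [0.5531, 0.2085, 0.0662]
eef_rot: [-3.141, 0.001, 1.212]
force: [-3.4, -8.6, 4.8]
grip_width: 0.0314
grip_force: 45.0
```

>>> send_rows --motion '[[[0.03,0,0],[0,0,0],-1],[[0,0,0],[0,0,0],-1],[[0,0,0],[0,0,0],-1]]'

```text
time_s: 14.95
ee_pos: [0.5534, 0.2092, 0.0662]
eef_rot: [-3.141, 0.002, 1.212]
force: [-3.6, -9.9, 5.6]
grip_width: 0.0319
grip_force: 45.0
```

>>> send_rows --motion '[[[0.03,0,-0.008],[0,0,0],-1],[[0,0,0],[0,0,0],-1],[[0,0,0],[0,0,0],-1]]'

```text
time_s: 15.25
ee_pos: [0.5536, 0.21, 0.0662]
eef_rot: [-3.141, 0.002, 1.212]
force: [-3.9, -8.3, 4.6]
grip_width: 0.0315
grip_force: 45.0
```

>>> send_rows --motion '[[[0.03,0,-0.004],[0,0,0],-1],[[0,0,0],[0,0,0],-1],[[0,0,0],[0,0,0],-1]]'

```text
time_s: 15.55
ee_pos: [0.5539, 0.2108, 0.0662]
eef_rot: [-3.141, 0.002, 1.212]
force: [-3.1, -9.7, 3.7]
grip_width: 0.0317
grip_force: 45.0
```

>>> send_rows --motion '[[[0.025,0,-0.002],[0,0,0],-1],[[0.025,0,0],[0,0,0],-1],[[0,0,0],[0,0,0],-1],[[0,0,0],[0,0,0],-1],[[0,0,0],[0,0,0],-1]]'

```text
time_s: 16.05
ee_pos: [0.5543, 0.212, 0.0662]
eef_rot: [-3.141, 0.003, 1.212]
force: [-3.8, -11.0, 3.6]
grip_width: 0.0316
grip_force: 45.0
```

```bash
python3 - <<'E'
from station import *
from h import *
np.set_printoptions(precision=4,suppress=True)
a=np.array([np.cos(np.radians(69.4)),np.sin(np.radians(69.4))]);n=np.array([-a[1],a[0]]);o=np.array([.5643,.2367])
c=camera("scene"); cv2.imwrite("pics/press.png",cv2.resize(c["pixels"][95:155,310:390,::-1],(800,600),interpolation=cv2.INTER_CUBIC))
ob=get_obs(); f=ob["force"]; print(ob["ee_pos"],ob["eef_rot"],f,f[:2]@a,f[:2]@n,(ob["ee_pos"][:2]-o)@a,(ob["ee_pos"][:2]-o)@n)
E
```

```text
[0.5543 0.212  0.0662] [-3.1406  0.0026  1.2122] [ -4.0989 -12.0504   5.3471] -12.722088950405382 -0.4030447761334597 -0.02667806358990253 0.0006369409900163596
```

View pics/press.png

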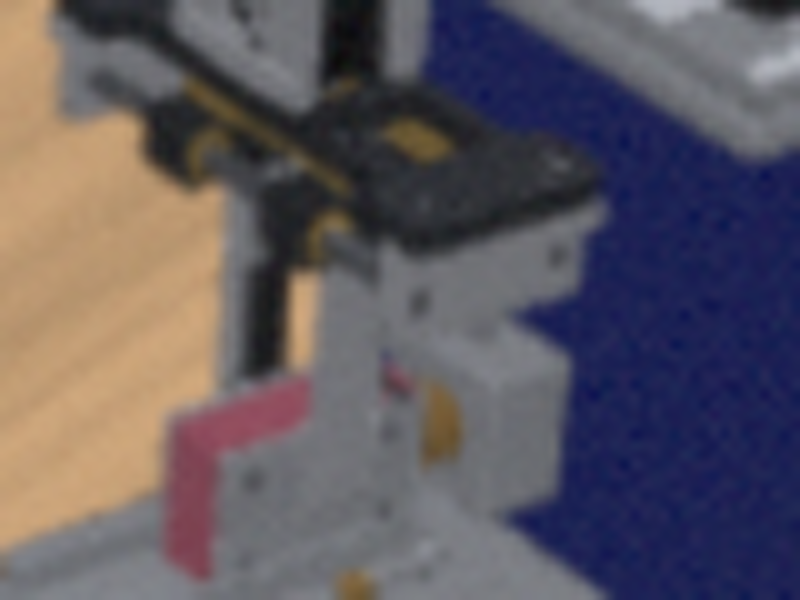

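The nozzle has gone into the sprue end: the mould's front end at (405,380) now meets the nut at (440,420). First touch came where the seat, not the end face, was expected to meet the tip. I'll hold it there.

>>> send_rows --motion '[[[0,0,0],[0,0,0],-1],[[0,0,0],[0,0,0],-1],[[0,0,0],[0,0,0],-1],[[0,0,0],[0,0,0],-1],[[0,0,0],[0,0,0],-1],[[0,0,0],[0,0,0],-1],[[0,0,0],[0,0,0],-1],[[0,0,0],[0,0,0],-1],[[0,0,0],[0,0,0],-1],[[0,0,0],[0,0,0],-1],[[0,0,0],[0,0,0],-1],[[0,0,0],[0,0,0],-1]]'

```text
time_s: 17.3
ee_pos: [0.5543, 0.2119, 0.0662]
eef_rot: [-3.141, 0.003, 1.212]
force: [-4.2, -11.1, 4.1]
grip_width: 0.0318
grip_force: 45.0
```

>>> send_rows --motion '[[[0,0,0],[0,0,0],-1],[[0,0,0],[0,0,0],-1],[[0,0,0],[0,0,0],-1],[[0,0,0],[0,0,0],-1],[[0,0,0],[0,0,0],-1],[[0,0,0],[0,0,0],-1],[[0,0,0],[0,0,0],-1],[[0,0,0],[0,0,0],-1],[[0,0,0],[0,0,0],-1],[[0,0,0],[0,0,0],-1],[[0,0,0],[0,0,0],-1],[[0,0,0],[0,0,0],-1]]'

```text
time_s: 18.5
ee_pos: [0.5543, 0.2119, 0.0663]
eef_rot: [-3.141, 0.003, 1.212]
force: [-4.7, -11.1, 4.4]
grip_width: 0.0318
grip_force: 45.0
```

>>> send_rows --motion '[[[0,0,0],[0,0,0],-1],[[0,0,0],[0,0,0],-1],[[0,0,0],[0,0,0],-1],[[0,0,0],[0,0,0],-1],[[0,0,0],[0,0,0],-1],[[0,0,0],[0,0,0],-1],[[0,0,0],[0,0,0],-1],[[0,0,0],[0,0,0],-1]]'

```text
time_s: 19.3
ee_pos: [0.5543, 0.2119, 0.0663]
eef_rot: [-3.141, 0.003, 1.212]
force: [-4.7, -11.5, 3.8]
grip_width: 0.0319
grip_force: 45.0
```

```bash
python3 -c "
from station import *
print(hand_in())"
```

```text
the job is handed in; nothing more can be done
None
```

The pink mould is on edge between the guides with the nozzle seated in its sprue hole, gripped at 45 N and pressed on steadily for over 3 s. The wrist reads about 12 N along the push, which I put at roughly 9.5–10 N on the nozzle after guide friction; the job was handed in still holding and pressing.

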